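# Fit the keyed shaft into the spring-loaded pulley hub and hold it home

## Robot

A 6-joint arm with a two-finger parallel gripper is mounted at the origin on a cart in front of the work surface, level with it; the furniture and walls round the work are solid. World frame = base frame: x ahead of the robot, y to its left, z up, the work surface at z = 0. Lengths are in m, angles in degrees, forces in N, time in s.
With the tool pointing down it reaches from about 0.375 to 0.9 m from the base axis. Payload 3.1 kg.
Tool frame: the origin (TCP) lies midway between the tips of the shut fingers; the grasp point (between the pads) lies 19 mm behind it; z points along the fingers, y is the direction in which the jaws open and shut (so a half turn about z gives the same grasp; the last joint's range is limited). The gripper opens to 87 mm and grips with 3 to 60 N. Pads are 19 mm wide; open, the fingers measure 117 mm over their backs; the gripper's body (75 mm by 190 mm) begins 51 mm behind the grasp point.
Start: joints at [54.632, 30.224, 82.088, -0, 67.689, -10.227], TCP at [0.265, 0.566, 0.223] pointing down, gripper open.
Joint ranges: [-176.69, 176.69], [-43.24, 126.21], [12.49, 139.97], [-82, 262], [0, 151.66], [-163.58, 163.58]. Speed limits (degrees/s): [159.86, 159.86, 180, 180, 180, 180].

## Interface

Orientations are given as a 3x3 rotation matrix whose columns are the frame's x, y, z axes.
In Python, from rig import status, vision, bot, models gives the robot as it stands.
- The arm moves only by the tool send_rows, never from a script. Its argument "moves" is a list of rows, each a list of 7 numbers: the shift along the tool's x, y, z in units of 25 mm (1.0 is 25 mm), then the turn, a rotation vector about the tool's x, y, z in units of 10 degrees (1.0 is 10 degrees), then the closure, from -1 (fully open) to 1 (shut), so that 0 is half open. In form: [[dx, dy, dz, rx, ry, rz, hand], ...]. A call has 1 to 12 rows; each row shifts and turns the commanded pose from where the row before left it, along the tool's axes as they then stand; what a row does not reach is not made up. A row lasts 1/8 s, in which the tool goes at most 62.5 mm and 10.7 degrees, less where a joint would pass 70% of its speed; a pose out of reach is approached as far as the arm can. A call is refused whole if a number of a shift passes 1 or a number of a turn 1, either way. A call with a gripper value outside its range is refused whole. The fingers move at their own pace and stop on an object; the grip force is fixed at half the most. Time passes only in rows, so rows that do not move let the fingers close. It gives the time, the measured TCP pose, the force and the opening at its end, in the units of the state.
- status.read_state(): the state, without advancing time (a new reading comes with each control period).
- vision.capture(name): name is "side" or "top" or "wrist"; returns a dict with "img" (384x512x3 uint8, red, green, blue), "depth" (384x512 float32, m along the optical axis (not along the pixel's ray), 0 where there is no reading), "fx", "fy", "cx", "cy" (pixels), "pose" (4x4, takes a point from camera to world coordinates); the wrist camera has in their place "hand_eye" (4x4, takes a point from camera to tool coordinates, whose origin is the TCP and whose axes are the flange's). Camera axes: x right, y up, looking along -z (the intrinsics and any distortion apply to the point x, -y, -z); pixel columns grow to the right and rows downward; lengths in m; the calibration is good to about 2 mm. A picture is of the moment at which its call begins: read the wrist's pose just before it.
- bot.hand_in(): hands the job in, once; it reports no verdict.
Trained networks look in the newest picture that a camera, given by its name, has taken for a name from the list of things; names that differ only in an ending like _2 or _b are one class to them, and where a whole thing is asked for, a point or a joint stands for the part that bears it (a point fixed in the world has none). Each returns a list of dicts, best first, with "confidence" (0 to 1); they miss things now and then, are a little off and sometimes report something else, mostly with a low value. They report only what shows in the picture. A call takes as long as a camera call. They do not tell look-alikes from the thing itself.
- models.masks_of(camera, name): "mask" (384x512 bool, what is visible of it) and "extent" ([left, top, right, bottom] in pixels, round what is visible of it).
- models.landmark_of(camera, name): "point" ([column, row] in pixels: a listed point, or the origin of a listed thing).
The state is a dict: "time_s": time; "joint_positions": joint angles; "qvel": joint speeds; "tau": joint torques, N m; "position": TCP position; "tcp_rot": TCP orientation; "force": force on the tool from outside, world axes, zero at the start; "moment": the same for the moment, N m; "opening": opening from 0.0 (shut) to 1.0 (fully open).
Only numpy, scipy, OpenCV 4.12 (cv2) and the standard library are available. Lean on these libraries where they do the work, as an engineer would, in place of code of your own. Each camera call takes 0.05 s, during which the arm holds its last target.

## Task

Take the keyed steel shaft out of the wooden block and push its keyed end down into the hub of the belt pulley that is clamped on the assembly plate, turning it until the key slips into the keyway, then push on against the hub's spring until the shaft's collar sits flat on the hub. Do not force it, and do not disturb the marker pen, the bolt or the screwdriver lying nearby. The spring would push the shaft out again, so finish while still gripping the shaft and holding it fully home, ready for the grub screw to be tightened.

Things in the scene. Friction and masses are not known exactly. Their poses are not given: they have to be found in the camera images.
- shaft: steel shaft, 93 mm long, 0.35 kg, upright in the wooden block. From the foot up: journal 22 mm diameter, 40 mm long (foot chamfered 2.5 mm); collar 38 mm diameter, 8 mm thick; plain round end 26 mm diameter, 45 mm long, to grip. Origin: centre of the foot; z up along the axis to the plain end, x to the key. Yellow paint lines on collar and top end mark the key's side (the block hides the key)
- shoulder (a point): centre of the collar's underside, on the shaft's axis, 40 mm above its foot; lies on the hub's face when home. Axes as the shaft's. The brass key is on the journal below: 7 mm wide, round-ended, outer face 14.5 mm from the axis, from 10 to 34 mm above the foot, so the first 10 mm of shaft enter the bore at any angle
- collar_top (a point): centre of the upper face of the shaft's collar, on the axis, 48 mm above the foot, where the 26 mm plain end begins. Axes as the shaft's
- block: wooden block 70 x 124 x 50 mm, fixed, with two upright holes 32 mm wide and 44 mm deep, 30 mm either side of its centre along its y; the shaft hangs by its collar in the hole on the +y side, the other is empty. Origin: centre of the underside
- plate: dark steel assembly plate 140 x 140 x 16 mm, fixed on the bench, with two steel strap clamps at opposite corners that hold the pulley's rim; their studs and nuts reach 64 mm above the bench, 66 mm from the centre. Origin: centre of the underside
- pulley: grey two-groove belt pulley, 112 mm diameter, rim 28 mm high, flat on the plate, fixed. Hub 48 mm diameter, 50 mm high, slotted grub screw in its side; upright bore 24 mm diameter; keyway 8.6 mm wide, 16 mm from axis to its bottom, over the full height; a yellow paint line on the hub's face marks it. Origin: centre of the underside, 16 mm above the bench; z up, x points to the keyway
- hub_mouth (a point): centre of the bore at the hub's flat top face, 50 mm above the pulley's underside and 66 mm above the bench. Axes as the pulley's: x points to the keyway
- spring_plug (a joint): brass spring plug inside the bore, its top at rest 24 mm below the hub's face: 0 at rest, grows as the shaft presses it down, in m; 0.016 with the shaft fully home. The spring pushes back with 5 N as it begins to yield and 15 N with the shaft home
- marker: white and red paint marker pen 127 mm long, 17 mm thick, loose, lying on the bench beyond the plate; leave it alone. Origin: centre of the underside
- hex_bolt: hexagon bolt 58 mm long, 22 mm high, loose, lying on the bench beyond the plate; leave it alone. Origin: centre of the underside
- short_screwdriver: short yellow-handled screwdriver 181 mm long, 30 mm high, loose, lying on the bench beyond the wooden block; leave it alone. Origin: centre of the underside
Things that resemble listed ones, but are neither listed nor needed, are in the scene too. Several things have the shape of the shaft; the one meant has the colours described above.

How it is judged (in metres and radians):
On the way, in this order (a step that is already met when the one before it is completed fails the run):
1. the shaft is gripped and lifted clear of the wooden block (height (world z) of shaft above 0.055 m and contact force between the fingers and shaft above 1 N), for 0.1 s.
2. the shaft stands in the hub with its key in the keyway, at least 15 mm deep (z of shaft in the frame of hub_mouth below -0.015 m and horizontal distance between shaft and hub_mouth below 0.004 m and angle between the x axis of shaft and the x axis of hub_mouth, either way round below 0.25 rad), for 0.05 s.
At the end, for the whole second after the job is handed in: Still gripped (over 3 N of finger contact) and held down against the spring: collar within 2 mm of the hub's face, plug pressed in over 12.5 mm, shaft within 3 mm of the bore's axis, upright within 0.06 rad, key and keyway in line within 0.25 rad, at rest (z of shoulder in the frame of hub_mouth between -0.003 and 0.002 m and horizontal distance between shoulder and hub_mouth below 0.003 m and angle between the x axis of shaft and the x axis of hub_mouth, either way round below 0.25 rad and angle between shaft's own z axis and vertical below 0.06 rad and value of joint spring_plug above 0.0125 m and contact force between the fingers and shaft above 3 N and linear speed of shaft below 0.02 m/s); the arm keeps its last pose, push and grip.
It fails at once if the shaft is forced: more than 80 N between the shaft and the pulley (contact force between shaft and pulley above 80 N).
It fails at once if the marker pen, the bolt or the screwdriver is shifted by more than 20 mm (distance of any of marker, hex_bolt, short_screwdriver from where it was at the start of the episode above 0.02 m).
It also fails if it takes over 48 s, if anything falls off the work surface, if the arm or the gripper's body presses on something with over 40 N, if the wrist force passes 120 N, or if a joint passes its speed limit or range.

## Working session

There is one attempt and no reset: what is moved stays moved. The work goes in short steps, Python scripts to look and compute and a tool call to move; the robot and the scene stay as the last step left them, time stands still between calls to the robot, and variables do not carry over. Pictures are saved under pics/ and viewed, and the job is handed in when it is done.

Besides the shell and the picture viewer there is one more tool, called after "Emit:" by a JSON object that holds its "op" and its "data", one argument or row to a line. send_rows: Moves the arm, as the interface text tells. Its arguments: {"type":"object","properties":{"moves":{"type":"array"}},"required":["moves"]}

```bash
mkdir -p pics; ls; cat > h.py <<'E'
import numpy as np, cv2
from rig import status, vision, bot, models
def save(n,img): cv2.imwrite('pics/'+n+'.png', img[:,:,::-1])
E
python3 - <<'E'
from h import *
s=status.read_state(); print({k:np.round(v,3).tolist() for k,v in s.items()})
for c in ['side','top','wrist']:
    d=vision.capture(c); save(c+'0',d['img']); np.savez(c+'0.npz',**d)
    print(c,[d[k] for k in ('fx','fy','cx','cy')],[k for k in d]); print(np.round(d.get('pose',d.get('hand_eye')),4))
    for n in ['shaft','pulley','hub_mouth','block','collar_top','marker','hex_bolt','short_screwdriver','plate']:
        print(n,[(round(r['confidence'],2),np.round(r['point']).tolist()) for r in models.landmark_of(c,n)][:5])
E
```

```text
pics
{'time_s': 0.0, 'joint_positions': [54.631, 30.279, 82.157, 0.0, 67.688, -10.227], 'qvel': [-0.044, 0.019, -0.071, -0.005, 0.069, 0.032], 'tau': [0.0, -44.005, -17.659, 0.063, 0.058, -0.0], 'position': [0.265, 0.565, 0.222], 'tcp_rot': [[-0.905, 0.425, -0.001], [0.425, 0.905, -0.002], [0.0, -0.002, -1.0]], 'force': [-0.462, 0.065, 0.001], 'moment': [0.013, 0.025, -0.006], 'opening': 0.998}
side [423.7596260195511, 423.7596260195511, 253.30415534323217, 186.15377053675968] ['img', 'depth', 'fx', 'fy', 'cx', 'cy', 'pose']
[[-0.9767  0.1043 -0.1875  0.3451]
 [-0.2135 -0.384   0.8983  1.1205]
 [ 0.0217  0.9174  0.3973  0.5296]
 [ 0.      0.      0.      1.    ]]
shaft [(0.77, [307.0, 250.0]), (0.74, [287.0, 281.0]), (0.7, [270.0, 232.0]), (0.58, [252.0, 254.0])]
pulley [(0.84, [276.0, 175.0])]
hub_mouth [(0.97, [276.0, 158.0]), (0.34, [248.0, 166.0]), (0.24, [275.0, 175.0])]
block [(0.65, [270.0, 229.0])]
collar_top [(0.96, [254.0, 235.0]), (0.68, [270.0, 217.0]), (0.68, [287.0, 258.0]), (0.54, [288.0, 245.0])]
marker [(0.4, [250.0, 163.0])]
hex_bolt []
short_screwdriver [(0.8, [234
[... 687 characters left out ...]
253.0]), (0.47, [165.0, 242.0])]
marker [(0.55, [372.0, 166.0])]
hex_bolt [(0.59, [348.0, 154.0]), (0.41, [203.0, 217.0])]
short_screwdriver [(0.67, [220.0, 189.0])]
plate [(0.86, [349.0, 202.0])]
wrist [295.55629648907495, 295.55629648907495, 254.15590082932655, 191.80629002254162] ['img', 'depth', 'fx', 'fy', 'cx', 'cy', 'hand_eye']
[[ 1.000e-04  9.594e-01  2.820e-01  7.750e-02]
 [ 1.000e+00 -1.000e-04 -0.000e+00 -3.000e-04]
 [-0.000e+00  2.820e-01 -9.594e-01 -1.630e-01]
 [ 0.000e+00  0.000e+00  0.000e+00  1.000e+00]]
shaft [(0.67, [188.0, 308.0]), (0.48, [156.0, 331.0])]
pulley []
hub_mouth []
block []
collar_top [(0.58, [185.0, 332.0])]
marker []
hex_bolt []
short_screwdriver []
plate []
```

View pics/side0.png

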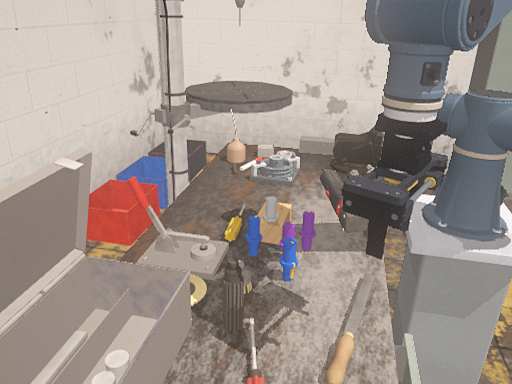

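View pics/top0.png

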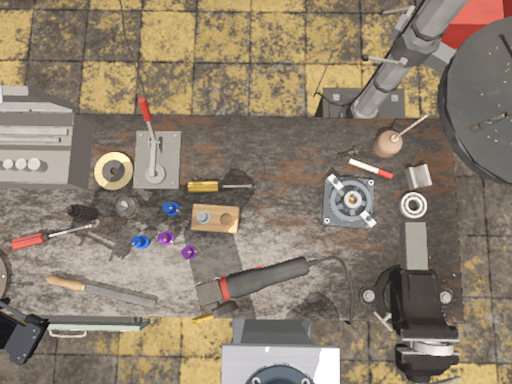

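View pics/wrist0.png

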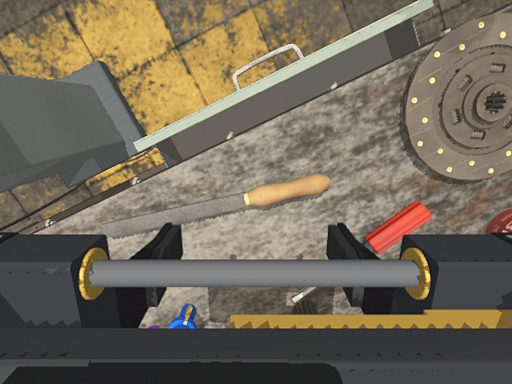

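```bash
python3 - <<'E'
import numpy as np,cv2
a=np.load('side0.npz')['img'][190:300,200:340,::-1]; b=np.load('top0.npz')['img'][170:270,120:260,::-1]
a=cv2.resize(a,None,fx=5,fy=5,interpolation=cv2.INTER_CUBIC);b=cv2.resize(b,None,fx=5,fy=5,interpolation=cv2.INTER_CUBIC)
cv2.imwrite('pics/sc.png',a);cv2.imwrite('pics/tc.png',b)
E
```

```text
(no output)
```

View pics/sc.png

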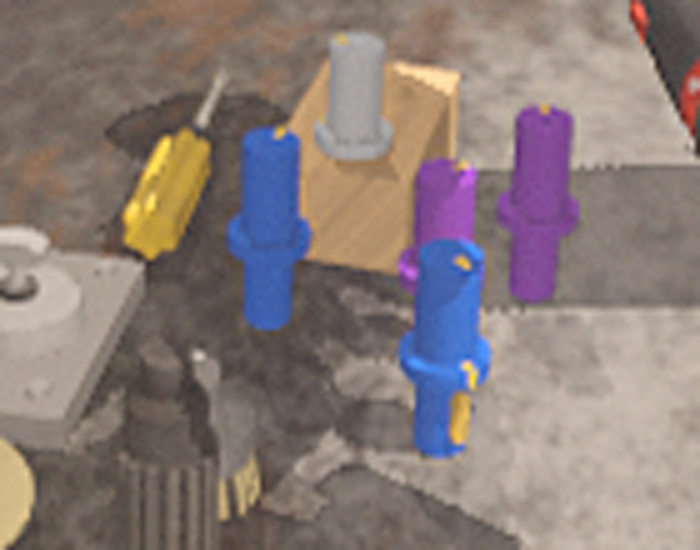

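View pics/tc.png

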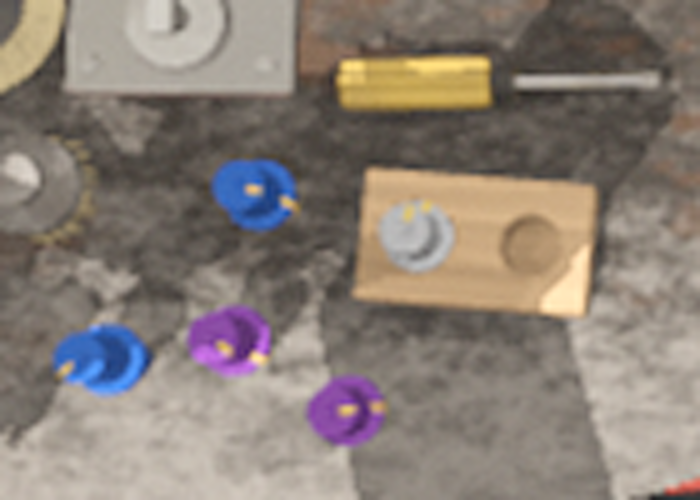

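The candidates are blue (171,209) and (140,241), purple (166,239) and (189,252), and grey steel in the block (203,217), all in top pixels. The grey one is the shaft I want: it stands in the block, as the crop confirms. Next I measure it.

```bash
cat >> h.py <<'E'
def cloud(d,T=None):
    T=d['pose'] if T is None else T
    h,w=d['depth'].shape; v,u=np.mgrid[:h,:w]; z=d['depth']
    p=np.stack([(u-d['cx'])/d['fx']*z,-(v-d['cy'])/d['fy']*z,-z],-1)
    return p@T[:3,:3].T+T[:3,3]
def wristT(d,s):
    T=np.eye(4); T[:3,:3]=s['tcp_rot']; T[:3,3]=s['position']
    return T@np.array(d['hand_eye'])
def wcap():
    s=status.read_state(); d=vision.capture('wrist'); return s,d,wristT(d,s)
def circ(P):
    A=np.c_[2*P,np.ones(len(P))]; c=np.linalg.lstsq(A,(P**2).sum(1),rcond=None)[0]
    return c[:2],np.sqrt(c[2]+(c[:2]**2).sum())
E
python3 - <<'E'
from h import *
for c in ['top','side']:
    d=dict(np.load(c+'0.npz')); P=cloud(d)
    if c=='top': roi=np.s_[200:240,185:245]
    else: roi=np.s_[190:245,245:300]
    Q=P[roi].reshape(-1,3)
    for lo,hi in [(.045,.053),(.055,.063),(.09,.11)]:
        m=(Q[:,2]>lo)&(Q[:,2]<hi); q=Q[m]
        if len(q): print(c,lo,len(q),q.mean(0).round(4),q.min(0).round(4),q.max(0).round(4))
d=dict(np.load('top0.npz'));P=cloud(d)
b=P[200:240,185:245].reshape(-1,3); b=b[(b[:,2]>.045)&(b[:,2]<.053)][:,:2].astype(np.float32); print('block',cv2.minAreaRect(b))
Q=P[165:240,310:390].reshape(-1,3)
q=Q[(Q[:,2]>.060)&(Q[:,2]<.072)];print('hub',len(q),q.mean(0),cv2.minAreaRect(q[:,:2].astype(np.float32)))
q=Q[(Q[:,2]>.012)&(Q[:,2]<.02)];print('plate',cv2.minAreaRect(q[:,:2].astype(np.float32)))
q=Q[(Q[:,2]>.039)&(Q[:,2]<.049)];print('rim',q.mean(0),cv2.minAreaRect(q[:,:2].astype(np.float32)))
for n in ['marker','hex_bolt','short_screwdriver','plate','hub_mouth']:
    for r in models.landmark_of('top',n): 
        u,v=np.round(r['point']).astype(int); print(n,r['confidence'],P[v,u].round(3))
c=cv2.resize(d['img'][140:240,300:440,::-1],None,fx=5,fy=5,interpolation=cv2.INTER_CUBIC);cv2.imwrite('pics/hub.png',c)
E
```

```text
top 0.045 865 [0.4904 0.1812 0.0499] [0.4525 0.1208 0.0453] [0.5294 0.247  0.0529]
top 0.055 62 [0.4898 0.2059 0.0583] [0.4668 0.1235 0.0552] [0.5116 0.2306 0.063 ]
top 0.09 90 [0.4923 0.2126 0.1024] [0.4797 0.2002 0.0917] [0.5051 0.226  0.1077]
side 0.045 500 [0.4837 0.2193 0.0488] [0.442  0.1222 0.0451] [0.5311 0.3275 0.0529]
side 0.055 110 [0.494  0.2604 0.0584] [0.4199 0.201  0.055 ] [0.5242 0.324  0.0629]
side 0.09 285 [0.464  0.3012 0.0941] [0.4088 0.2061 0.09  ] [0.524  0.3952 0.1035]
block ((0.4909490644931793, 0.18332770466804504), (0.12403284758329391, 0.07016398757696152), 86.60184478759766)
hub 234 [ 0.54639053 -0.18589627  0.06544285] ((0.5464767217636108, -0.1867576539516449), (0.14069007337093353, 0.04731808602809906), 55.1236686706543)
plate ((0.5646290183067322, -0.20960459113121033), (0.18227529525756836, 0.17968209087848663), 85.89199829101562)
rim [ 0.54602547 -0.18766619  0.04398676] ((0.5401662588119507, -0.18212416768074036), (0.12242930382490158, 0.12770484387874603), 88.67911529541016)
marker 0.55 [ 0.648 -0.257  0.017]
hex_bolt 0.59 [ 0.683 -0.19   0.012]
hex_bolt 0.41 [0.487 0.207 0.104]
short_screwdriver 0.67 [0.577 0.177 0.001]
plate 0.86 [ 0.537 -0.177  0.067]
hub_mouth 0.66 [ 0.54  -0.194  0.042]
```

View pics/hub.png

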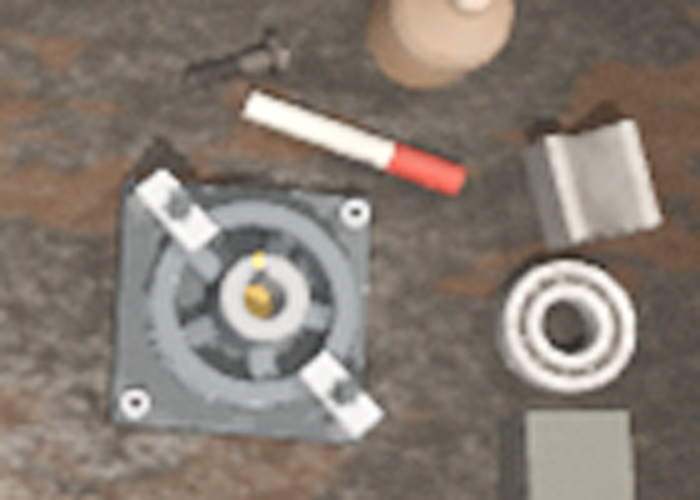

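```bash
cat >> h.py <<'E'
def plan(dw,dyaw,n):
    """n equal rows for world shift dw (m) and yaw dyaw(deg) from current state; tool assumed down"""
    R=np.array(status.read_state()['tcp_rot']); rows=[]
    from scipy.spatial.transform import Rotation as Ro
    for i in range(n):
        t=R.T@(np.array(dw)/n)/0.025; rz=-dyaw/n
        rows.append([*np.round(t,3),0,0,round(rz/10,3)])
        R=R@Ro.from_rotvec([0,0,np.radians(rz)]).as_matrix()
    return rows
E
python3 - <<'E'
from h import *
P=cloud(dict(np.load('top0.npz'))).reshape(-1,3)
for x in np.arange(.2,.8,.05):
    print(round(x,2),[ (lambda q: round(float(q.max()),2) if len(q) else None)(P[(abs(P[:,0]-x)<.025)&(abs(P[:,1]-y)<.025)&(P[:,2]<.6)][:,2]) for y in np.arange(.6,-.31,-.05)])
s=status.read_state()
for r in plan([0.4927-s['position'][0],0.2133-s['position'][1],-0.01],-65,20): print(r)
E
```

```text
0.2 [0.0, 0.34, 0.34, 0.0, 0.0, 0.0, 0.0, 0.08, None, 0.01, 0.0, 0.0, 0.0, 0.0, 0.0, 0.0, 0.01, 0.15, 0.17]
0.25 [0.01, 0.35, 0.39, 0.34, 0.02, 0.02, 0.01, 0.09, 0.13, 0.14, 0.1, 0.0, 0.01, 0.01, 0.01, 0.01, 0.02, 0.15, 0.15]
0.3 [0.25, 0.35, 0.39, 0.02, 0.02, 0.01, 0.01, 0.01, 0.09, 0.1, 0.11, 0.1, 0.08, 0.01, 0.01, 0.01, 0.02, 0.03, 0.12]
0.35 [0.03, 0.01, 0.01, 0.01, 0.01, 0.01, 0.01, 0.01, 0.09, 0.1, 0.1, 0.1, 0.09, 0.09, 0.07, 0.04, 0.02, 0.02, 0.12]
0.4 [0.01, 0.01, 0.01, 0.01, 0.1, 0.1, 0.09, 0.1, 0.01, 0.01, 0.01, 0.01, 0.09, 0.09, 0.07, 0.06, 0.01, 0.01, 0.1]
0.45 [0.02, 0.02, 0.01, 0.0, 0.1, 0.1, 0.1, 0.05, 0.06, 0.05, 0.05, 0.01, 0.01, 0.01, 0.0, 0.01, 0.01, 0.06, 0.1]
0.5 [0.0, 0.14, 0.11, 0.06, 0.06, 0.01, 0.1, 0.1, 0.11, 0.05, 0.06, 0.01, 0.01, 0.0, 0.03, 0.05, 0.07, 0.07, 0.1]
0.55 [0.12, 0.12, 0.02, 0.06, 0.06, 0.02, 0.09, 0.05, 0.05, 0.05, 0.01, 0.0, 0.0, 0.01, 0.02, 0.07, 0.07, 0.05, 0.01]
0.6 [0.0, 0.12, 0.02, 0.02, 0.03, 0.06, 0.02, 0.03, 0.03, 0.03, 0.02, 0.0, 0.0, 0.0, 0.05, 0.07, 0.05, 0.05, 0.02]
0.65 [0.0, 0.12, 0.02, 0.02, 0.03, 0.07, 0.02, 0.01, 0.01, 0.0, 
[... 1116 characters left out ...]
t64(-0.839), np.float64(0.007), np.float64(0.02), 0, 0, 0.325]
[np.float64(-0.837), np.float64(0.054), np.float64(0.02), 0, 0, 0.325]
[np.float64(-0.833), np.float64(0.101), np.float64(0.02), 0, 0, 0.325]
[np.float64(-0.826), np.float64(0.149), np.float64(0.02), 0, 0, 0.325]
[np.float64(-0.816), np.float64(0.195), np.float64(0.02), 0, 0, 0.325]
[np.float64(-0.803), np.float64(0.241), np.float64(0.02), 0, 0, 0.325]
[np.float64(-0.788), np.float64(0.286), np.float64(0.02), 0, 0, 0.325]
[np.float64(-0.771), np.float64(0.33), np.float64(0.02), 0, 0, 0.325]
[np.float64(-0.751), np.float64(0.374), np.float64(0.02), 0, 0, 0.325]
[np.float64(-0.729), np.float64(0.416), np.float64(0.02), 0, 0, 0.325]
```

The path is clear above 0.15 m, so I go.

Emit:
{"op": "send_rows", "data": {
  "moves": [
    [-0.71,-0.44,0,0,0,0.325,-1],
    [-0.735,-0.4,0,0,0,0.325,-1],
    [-0.757,-0.36,0,0,0,0.325,-1],
    [-0.776,-0.32,0,0,0,0.325,-1],
    [-0.793,-0.27,0,0,0,0.325,-1],
    [-0.807,-0.23,0,0,0,0.325,-1],
    [-0.819,-0.18,0,0,0,0.325,-1],
    [-0.828,-0.136,0,0,0,0.325,-1],
    [-0.834,-0.088,0,0,0,0.325,-1],
    [-0.838,-0.04,0,0,0,0.325,-1]
  ]
}}

```text
time_s: 3.0
position: [0.38, 0.3887, 0.2226]
tcp_rot: [[-0.532, 0.847, 0.0], [0.847, 0.532, 0.0], [-0.0, 0.0, -1.0]]
force: [-0.6, -0.6, 0.2]
opening: 0.999
```

Emit:
{"op": "send_rows", "data": {
  "moves": [
    [-0.839,0.007,0,0,0,0.325,-1],
    [-0.837,0.054,0,0,0,0.325,-1],
    [-0.833,0.1,0,0,0,0.325,-1],
    [-0.826,0.15,0,0,0,0.325,-1],
    [-0.816,0.195,0,0,0,0.325,-1],
    [-0.803,0.24,0,0,0,0.325,-1],
    [-0.788,0.286,0,0,0,0.325,-1],
    [-0.771,0.33,0,0,0,0.325,-1],
    [-0.751,0.374,0,0,0,0.325,-1],
    [-0.729,0.416,0,0,0,0.325,-1],
    [0,0,0,0,0,0,-1]
  ]
}}

```text
time_s: 4.38
position: [0.4938, 0.2122, 0.2225]
tcp_rot: [[0.006, 1.0, 0.0], [1.0, -0.006, 0.0], [0.0, 0.0, -1.0]]
force: [0.0, 0.2, -0.3]
opening: 1.003
```

```bash
python3 - <<'E'
from h import *
s,d,T=wcap(); np.savez('w1.npz',T=T,**d); save('w1',d['img'])
print(s['position'],np.round(s['tcp_rot'],3).tolist(),s['joint_positions'])
P=cloud(d,T).reshape(-1,3)
m=(abs(P[:,0]-.4927)<.03)&(abs(P[:,1]-.2133)<.03)
for lo,hi in[(.047,.053),(.055,.062),(.097,.108)]:
    q=P[m&(P[:,2]>lo)&(P[:,2]<hi)]; print(lo,len(q),q.mean(0),q.min(0),q.max(0))
for n in ['shaft','collar_top']:
    print(n,[(round(r['confidence'],2),np.round(r['point']).tolist()) for r in models.landmark_of('wrist',n)])
E
```

```text
[0.49376384 0.21215594 0.22254679] [[0.006, 1.0, 0.0], [1.0, -0.006, 0.0], [0.0, 0.0, -1.0]] [ 1.13324051e+01  2.34795739e+01  9.46911753e+01 -1.12189229e-03
  6.18068287e+01  1.16558663e+01]
0.047 1582 [0.49251599 0.21668157 0.05073953] [0.46271204 0.18330414 0.04862837] [0.52266089 0.24287204 0.05296437]
0.055 322 [0.49309181 0.22210553 0.05874296] [0.47415926 0.20372016 0.0551457 ] [0.51162152 0.23321136 0.06192095]
0.097 549 [0.49284664 0.21501098 0.10342943] [0.48053943 0.20192993 0.09700938] [0.50533907 0.22726493 0.10535577]
shaft [(0.92, [180.0, 137.0]), (0.92, [193.0, 22.0]), (0.84, [254.0, 168.0]), (0.78, [209.0, 86.0]), (0.55, [270.0, 94.0])]
collar_top [(0.95, [183.0, 14.0]), (0.91, [193.0, 83.0]), (0.86, [275.0, 92.0]), (0.81, [251.0, 175.0])]
```

View pics/w1.png

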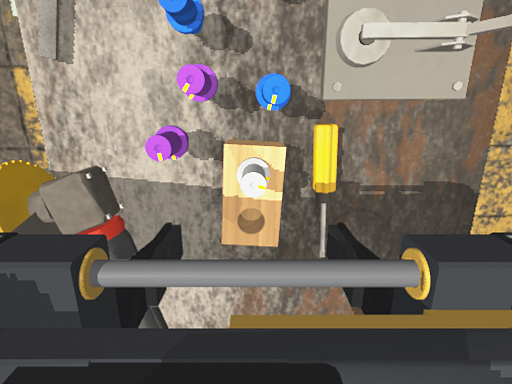

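The wrist view shows the grey shaft at (254,180) in the block, with its yellow marks pointing right (world +x). The screwdriver is at (325,165). Next I measure the key angle.

```bash
cat >> h.py <<'E'
def yellow(d,T,cx,cy,rng,zlo,zhi):
    hsv=cv2.cvtColor(np.ascontiguousarray(d['img']),cv2.COLOR_RGB2HSV)
    P=cloud(d,T); m=(hsv[...,0]>20)&(hsv[...,0]<35)&(hsv[...,1]>110)&(hsv[...,2]>100)
    m&=(np.hypot(P[...,0]-cx,P[...,1]-cy)<rng)&(P[...,2]>zlo)&(P[...,2]<zhi)
    return P[m],np.argwhere(m)
E
python3 - <<'E'
from h import *
f=dict(np.load('w1.npz')); d=f;T=f['T']
cv2.imwrite('pics/w1c.png',cv2.resize(d['img'][140:210,210:300,::-1],None,fx=8,fy=8,interpolation=cv2.INTER_CUBIC))
P=cloud(d,T)
hc=P.reshape(-1,3)
for z,c in [((.097,.11),(.4929,.2148)),((.053,.065),(.493,.2148))]:
    q,px=yellow(d,T,*c,.025,*z)
    print(z,len(q),q.round(4).tolist()); 
    if len(q):
        v=q.mean(0)[:2]-c; print('dir',np.degrees(np.arctan2(v[1],v[0])),np.linalg.norm(v))
E
```

```text
(0.097, 0.11) 20 [[0.4984, 0.2134, 0.1034], [0.4974, 0.2128, 0.1049], [0.4984, 0.2126, 0.104], [0.4994, 0.2126, 0.1042], [0.5003, 0.2127, 0.1046], [0.5013, 0.2127, 0.1045], [0.5023, 0.2126, 0.1041], [0.4974, 0.2117, 0.1044], [0.4984, 0.2114, 0.1036], [0.4994, 0.2115, 0.1039], [0.5004, 0.2114, 0.1037], [0.5013, 0.2115, 0.1039], [0.5023, 0.2114, 0.1036], [0.5033, 0.2115, 0.1039], [0.5043, 0.2114, 0.1035], [0.5003, 0.2107, 0.1047], [0.5014, 0.2103, 0.1035], [0.5023, 0.2106, 0.1043], [0.5033, 0.2105, 0.104], [0.5043, 0.2107, 0.1047]]
dir -21.46974102819761 0.00847992638929942
(0.053, 0.065) 12 [[0.507, 0.2108, 0.059], [0.5081, 0.211, 0.0598], [0.5093, 0.2107, 0.0583], [0.5104, 0.2109, 0.0593], [0.5071, 0.2095, 0.0583], [0.5082, 0.2097, 0.0593], [0.5093, 0.21, 0.0603], [0.5104, 0.2099, 0.0599], [0.5071, 0.2079, 0.0566], [0.5082, 0.2085, 0.0589], [0.5093, 0.2086, 0.0594], [0.5104, 0.2088, 0.0604]]
dir -18.01783920361374 0.016551054812521972
```

View pics/w1c.png

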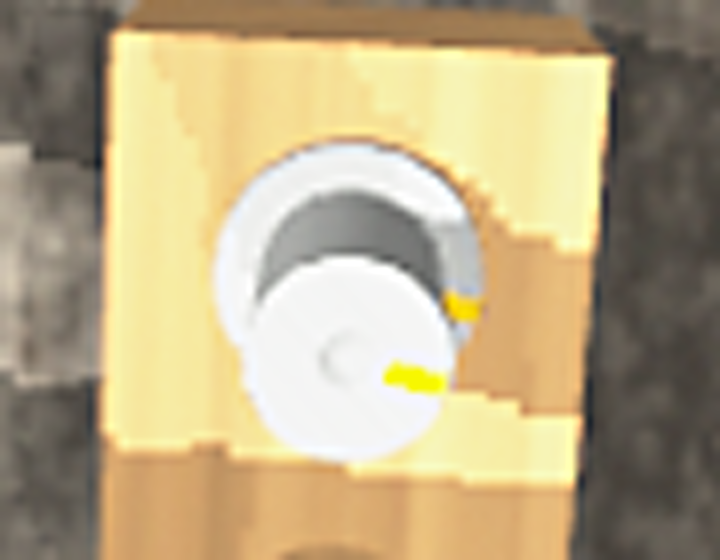

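Emit:
{"op": "send_rows", "data": {
  "moves": [
    [0.08,-0.035,0.8,0,0,0,-1],
    [0,0,0.9,0,0,0,-1],
    [0,0,0.9,0,0,0,-1],
    [0,0,0.9,0,0,0,-1],
    [0,0,0.9,0,0,0,-1],
    [0,0,0.8,0,0,0,-1],
    [0,0,0.6,0,0,0,-1],
    [0,0,0.4,0,0,0,-1],
    [0,0,0.2,0,0,0,-1],
    [0,0,0,0,0,0,-1]
  ]
}}

```text
time_s: 5.78
position: [0.4921, 0.2156, 0.0625]
tcp_rot: [[0.002, 1.0, 0.0], [1.0, -0.002, -0.0], [-0.0, 0.0, -1.0]]
force: [-0.1, 0.3, -0.0]
opening: 1.002
```

```bash
python3 - <<'E'
from h import *
s,d,T=wcap(); save('w2',d['img']); print(s['position'],s['opening'],s['force'])
E
```

```text
[0.49208986 0.21561908 0.06253388] 1.0023754168404202 [-0.05978605  0.32756915 -0.03876315]
```

View pics/w2.png

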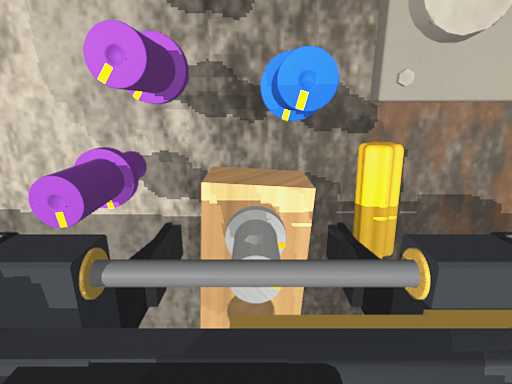

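The shaft stands centred between the fingers at (255,260), with the screwdriver clear on the right at (380,200). I close now.

Emit:
{"op": "send_rows", "data": {
  "moves": [
    [-0.03,0.03,0,0,0,0,-0.5],
    [0,0,0,0,0,0,0.2],
    [0,0,0,0,0,0,0.4],
    [0,0,0,0,0,0,1],
    [0,0,0,0,0,0,1],
    [0,0,0,0,0,0,1],
    [0,0,0,0,0,0,1],
    [0,0,0,0,0,0,1]
  ]
}}

```text
time_s: 6.82
position: [0.4928, 0.2148, 0.0625]
tcp_rot: [[0.002, 1.0, -0.0], [1.0, -0.002, -0.0], [-0.0, -0.0, -1.0]]
force: [-0.7, -1.1, -0.3]
opening: 0.291
```

Emit:
{"op": "send_rows", "data": {
  "moves": [
    [0,0,-0.2,0,0,0,1],
    [0,0,-0.3,0,0,0,1],
    [0,0,-0.5,0,0,0,1],
    [0,0,-0.6,0,0,0,1],
    [0,0,-0.7,0,0,0,1],
    [0,0,-0.7,0,0,0,1],
    [0,0,-0.7,0,0,0,1],
    [0,0,-0.3,0,0,0,1],
    [0,0,0,0,0,0,1]
  ]
}}

```text
time_s: 7.95
position: [0.4931, 0.2149, 0.1634]
tcp_rot: [[0.002, 1.0, 0.002], [1.0, -0.002, 0.0], [0.0, 0.002, -1.0]]
force: [-0.2, -0.0, -4.5]
opening: 0.29
```

```bash
python3 - <<'E'
from h import *
s,d,T=wcap(); save('w3',d['img']); print(s['position'],s['opening'],s['force'])
np.savez('w3.npz',T=T,**d)
for c in['side','top']:
    d=vision.capture(c); np.savez(c+'3.npz',**d); save(c+'3',d['img'])
E
```

```text
[0.49305509 0.21487765 0.16338643] 0.2898882534945568 [-0.1978706  -0.02096019 -4.47484241]
```

View pics/w3.png

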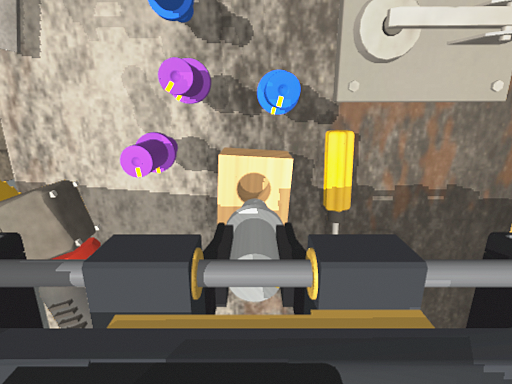

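View pics/side3.png

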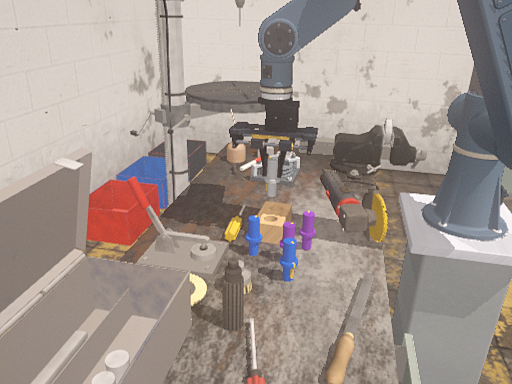

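```bash
python3 - <<'E'
import numpy as np,cv2
a=np.load('w3.npz')['img'][180:320,180:330,::-1]; cv2.imwrite('pics/w3c.png',cv2.resize(a,None,fx=5,fy=4.2,interpolation=cv2.INTER_CUBIC))
a=np.load('side3.npz')['img'][110:210,220:330,::-1]; cv2.imwrite('pics/s3c.png',cv2.resize(a,None,fx=5.5,fy=5.5,interpolation=cv2.INTER_CUBIC))
E
```

```text
(no output)
```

View pics/w3c.png

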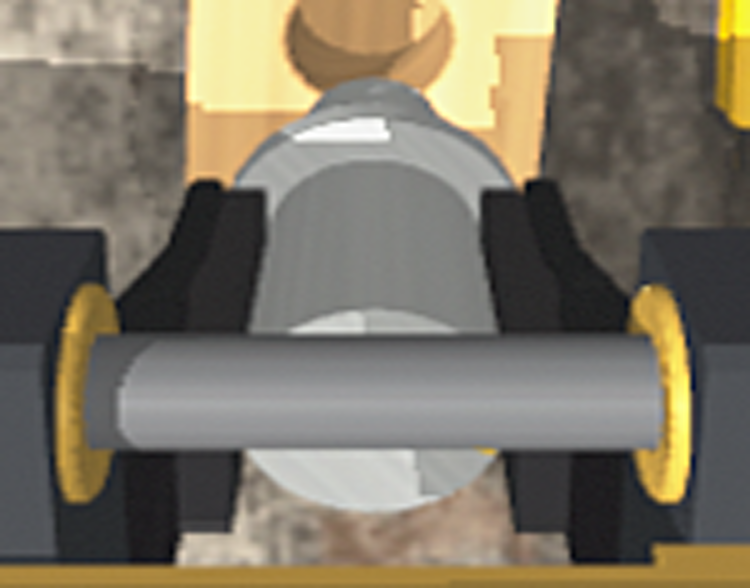

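View pics/s3c.png

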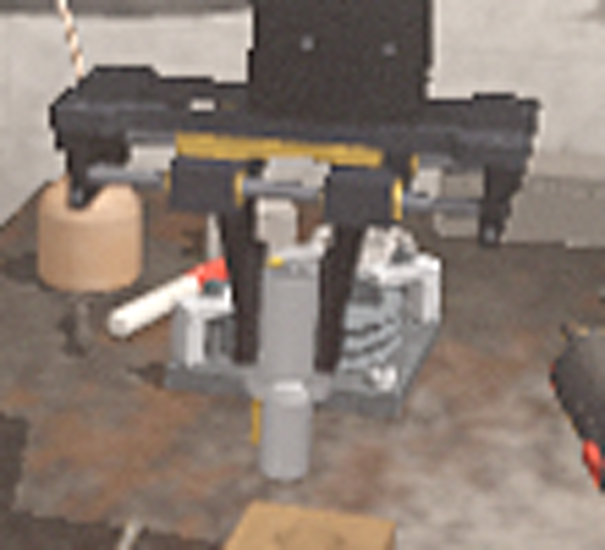

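The shaft is held upright with the key (yellow) on the +x side. I carry it to a viewpoint just past the hub.

```bash
python3 - <<'E'
from h import *
for r in plan([0.574-.493,-.240-.215,.037],27,20): print([float(x) for x in r])
E
```

```text
[-0.91, 0.164, -0.074, 0.0, 0.0, -0.135]
[-0.913, 0.143, -0.074, 0.0, 0.0, -0.135]
[-0.916, 0.121, -0.074, 0.0, 0.0, -0.135]
[-0.919, 0.099, -0.074, 0.0, 0.0, -0.135]
[-0.921, 0.078, -0.074, 0.0, 0.0, -0.135]
[-0.923, 0.056, -0.074, 0.0, 0.0, -0.135]
[-0.924, 0.034, -0.074, 0.0, 0.0, -0.135]
[-0.924, 0.013, -0.074, 0.0, 0.0, -0.135]
[-0.924, -0.009, -0.074, 0.0, 0.0, -0.135]
[-0.924, -0.031, -0.074, 0.0, 0.0, -0.135]
[-0.923, -0.053, -0.074, 0.0, 0.0, -0.135]
[-0.921, -0.074, -0.074, 0.0, 0.0, -0.135]
[-0.919, -0.096, -0.074, 0.0, 0.0, -0.135]
[-0.917, -0.118, -0.074, 0.0, 0.0, -0.135]
[-0.914, -0.139, -0.074, 0.0, 0.0, -0.135]
[-0.91, -0.161, -0.074, 0.0, 0.0, -0.135]
[-0.906, -0.182, -0.074, 0.0, 0.0, -0.135]
[-0.902, -0.204, -0.074, 0.0, 0.0, -0.135]
[-0.897, -0.225, -0.074, 0.0, 0.0, -0.135]
[-0.891, -0.246, -0.074, 0.0, 0.0, -0.135]
```

Emit:
{"op": "send_rows", "data": {
  "moves": [
    [-0.5,0.09,-0.3,0,0,-0.07,1],
    [-0.91,0.16,-0.2,0,0,-0.135,1],
    [-0.913,0.14,-0.2,0,0,-0.135,1],
    [-0.916,0.12,-0.1,0,0,-0.135,1],
    [-0.919,0.1,-0.1,0,0,-0.135,1],
    [-0.92,0.08,-0.1,0,0,-0.135,1],
    [-0.923,0.056,-0.1,0,0,-0.135,1],
    [-0.924,0.034,-0.1,0,0,-0.135,1],
    [-0.924,0.013,-0.1,0,0,-0.135,1],
    [-0.924,-0.01,-0.1,0,0,-0.135,1],
    [-0.924,-0.03,-0.1,0,0,-0.135,1]
  ]
}}

```text
time_s: 9.48
position: [0.5379, -0.0263, 0.2001]
tcp_rot: [[-0.244, 0.97, -0.001], [0.97, 0.244, -0.0], [-0.0, -0.001, -1.0]]
force: [0.9, -0.1, -4.4]
opening: 0.29
```

Emit:
{"op": "send_rows", "data": {
  "moves": [
    [-0.923,-0.053,0,0,0,-0.135,1],
    [-0.92,-0.074,0,0,0,-0.135,1],
    [-0.92,-0.096,0,0,0,-0.135,1],
    [-0.917,-0.118,0,0,0,-0.135,1],
    [-0.914,-0.139,0,0,0,-0.135,1],
    [-0.91,-0.16,0,0,0,-0.135,1],
    [-0.906,-0.18,0,0,0,-0.135,1],
    [-0.9,-0.2,0,0,0,-0.135,1],
    [-0.9,-0.225,0,0,0,-0.135,1],
    [-0.4,-0.1,0,0,0,-0.07,1],
    [0,0,0,0,0,0,1]
  ]
}}

```text
time_s: 10.85
position: [0.579, -0.2397, 0.1997]
tcp_rot: [[-0.451, 0.892, -0.001], [0.892, 0.451, 0.001], [0.001, -0.0, -1.0]]
force: [-0.5, 0.1, -4.4]
opening: 0.289
```

```bash
python3 - <<'E'
from h import *
s,d,T=wcap(); save('w4',d['img']); print(s['position'],s['opening'],s['force'],s['joint_positions'])
np.savez('w4.npz',T=T,**d)
for n in ['hub_mouth','pulley']:
    print(n,[(round(r['confidence'],2),np.round(r['point']).tolist()) for r in models.landmark_of('wrist',n)])
P=cloud(d,T).reshape(-1,3); m=(np.hypot(P[:,0]-.547,P[:,1]+.187)<.03)&(P[:,2]>.063)&(P[:,2]<.07); q=P[m]; print(len(q),q.mean(0),q.min(0),q.max(0))
E
```

```text
[ 0.57897808 -0.23966823  0.19973879] 0.2889568505258978 [-0.48256224  0.12197454 -4.36548421] [-3.26957486e+01  3.18116329e+01  8.31368462e+01  1.20237814e-02
  6.51022054e+01 -5.95274768e+01]
hub_mouth [(0.73, [253.0, 122.0])]
pulley [(0.72, [249.0, 120.0]), (0.6, [297.0, 204.0])]
1413 [ 0.54551885 -0.18635936  0.0666551 ] [ 0.5223412  -0.2106643   0.06309152] [ 0.5702854  -0.16325716  0.0691768 ]
```

View pics/w4.png

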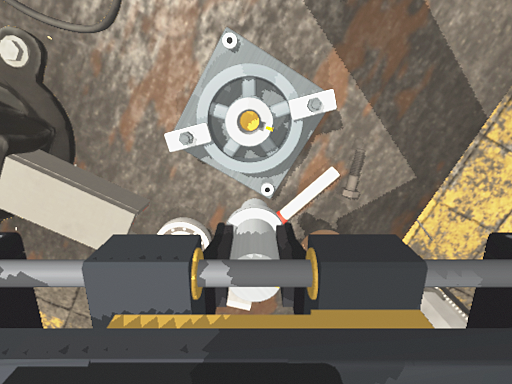

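```bash
cat >> h.py <<'E'
def px2plane(d,T,uv,z):
    uv=np.atleast_2d(uv).astype(float)
    r=np.c_[(uv[:,0]-d['cx'])/d['fx'],-(uv[:,1]-d['cy'])/d['fy'],-np.ones(len(uv))]@T[:3,:3].T
    return T[:3,3]+r*((z-T[2,3])/r[:,2])[:,None]
E
python3 - <<'E'
from h import *
d=dict(np.load('w4.npz'));T=d['T']
S=8;u0,v0=215,88
cv2.imwrite('pics/w4c.png',cv2.resize(d['img'][v0:158,u0:290,::-1],None,fx=S,fy=S,interpolation=cv2.INTER_CUBIC))
# rectified view: plane z=.066, 0.2 mm/pixel about (0.5463,-.187)
n=600; mm=1.2e-4
ii,jj=np.mgrid[:n,:n]; X=0.5463+(n/2-ii)*mm; Y=-.187+(n/2-jj)*mm   # up=+x, left=+y
W=np.stack([X,Y,np.full_like(X,.066)],-1)-T[:3,3]; C=W@T[:3,:3]
u=(C[...,0]/-C[...,2]*d['fx']+d['cx']).astype(np.float32); v=(-C[...,1]/-C[...,2]*d['fy']+d['cy']).astype(np.float32)
r=cv2.remap(d['img'],u,v,cv2.INTER_CUBIC); save('rect',r)
q,px=yellow(d,T,.5463,-.187,.027,.058,.075); print(px.tolist(), px2plane(d,T,px[:,::-1],.066)[:,:2].round(4).tolist())
E
```

```text
[[126, 267], [127, 266], [127, 267], [127, 268], [127, 269], [127, 270], [127, 271], [127, 273], [128, 266], [128, 267], [128, 268], [128, 269], [128, 270], [128, 271], [128, 272], [129, 268], [129, 269], [129, 270], [129, 271], [129, 272], [130, 270], [130, 271], [130, 272]] [[0.5639, -0.1827], [0.5635, -0.184], [0.5644, -0.1836], [0.5653, -0.1831], [0.5661, -0.1827], [0.567, -0.1823], [0.5679, -0.1818], [0.5696, -0.1809], [0.5639, -0.1849], [0.5648, -0.1844], [0.5657, -0.184], [0.5666, -0.1835], [0.5675, -0.1831], [0.5683, -0.1827], [0.5692, -0.1822], [0.5661, -0.1848], [0.567, -0.1844], [0.5679, -0.184], [0.5688, -0.1835], [0.5697, -0.1831], [0.5684, -0.1848], [0.5692, -0.1844], [0.5701, -0.1839]]
```

View pics/rect.png

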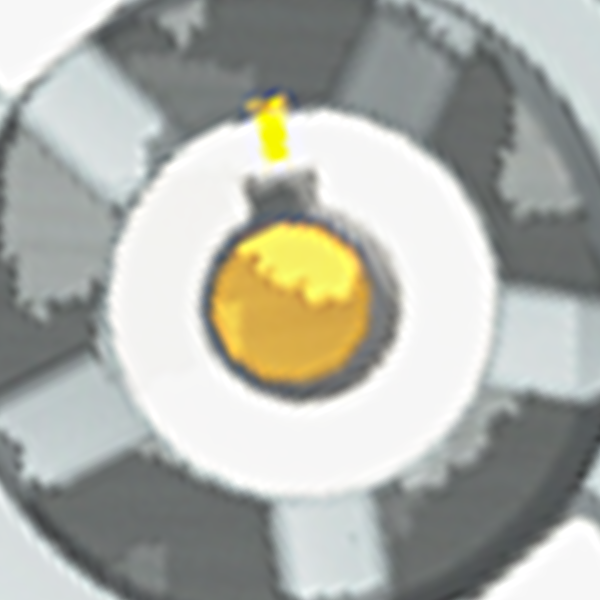

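```bash
python3 - <<'E'
from h import *
d=dict(np.load('w1.npz'));T=d['T']
o=np.array([210,140])
print(px2plane(d,T,np.array([349.5,276])/8+o-.45,.058),px2plane(d,T,np.array([351.5,357])/8+o-.45,.103))
d=dict(np.load('w4.npz'));T=d['T']; 
s=status.read_state(); R=np.array(s['tcp_rot']); p=np.array(s['position'])
Q=(cloud(d,T)-p)@R  # tool frame
q=Q[195:300,200:310].reshape(-1,3); q=q[np.hypot(q[:,0],q[:,1])<.025]
h,e=np.histogram(q[:,2],np.arange(-.06,.06,.004)); print(list(zip(e.round(3),h)))
a=q[(q[:,2]>-.003)&(q[:,2]<.009)]; print('collar',len(a),a.min(0),a.max(0))
for lo in np.arange(-.04,-.002,.006):
    a=q[(q[:,2]>lo)&(q[:,2]<lo+.006)&(np.abs(q[:,1])<.012)]
    if len(a)>10: print(lo,len(a),circ(a[:,:2]))
E
```

```text
[[0.49256976 0.21410789 0.058     ]] [[0.4929377  0.21418806 0.103     ]]
[(np.float64(-0.06), np.int64(37)), (np.float64(-0.056), np.int64(38)), (np.float64(-0.052), np.int64(314)), (np.float64(-0.048), np.int64(30)), (np.float64(-0.044), np.int64(798)), (np.float64(-0.04), np.int64(365)), (np.float64(-0.036), np.int64(335)), (np.float64(-0.032), np.int64(332)), (np.float64(-0.028), np.int64(342)), (np.float64(-0.024), np.int64(269)), (np.float64(-0.02), np.int64(296)), (np.float64(-0.016), np.int64(213)), (np.float64(-0.012), np.int64(236)), (np.float64(-0.008), np.int64(205)), (np.float64(-0.004), np.int64(199)), (np.float64(0.0), np.int64(398)), (np.float64(0.004), np.int64(333)), (np.float64(0.008), np.int64(93)), (np.float64(0.012), np.int64(2)), (np.float64(0.016), np.int64(0)), (np.float64(0.02), np.int64(0)), (np.float64(0.024), np.int64(0)), (np.float64(0.028), np.int64(0)), (np.float64(0.032), np.int64(2)), (np.float64(0.036), np.int64(33)), (np.float64(0.04), np.int64(41)), (np.float64(0.044), np.int64(36)), (np.float64(0.048), np.int64(11)), (np.float64(0.052), np.int64(0))]
collar 905 [ 0.00148111 -0.02212361 -0.00299025] [0.01714487 0.02051739 0.00898319]
-0.04 259 (array([-0.00172825, -0.00077928]), np.float64(0.012501849338308705))
-0.034 248 (array([-0.00193748, -0.00081695]), np.float64(0.012724366083328095))
-0.028000000000000004 234 (array([-0.00253356, -0.00047855]), np.float64(0.013318060246623242))
-0.022000000000000006 220 (array([-0.00230916, -0.00047319]), np.float64(0.013080010104954786))
-0.016000000000000007 184 (array([-0.00246279, -0.00050779]), np.float64(0.013235883252818631))
-0.010000000000000009 167 (array([-0.00218742, -0.00063107]), np.float64(0.012984281426467221))
-0.0040000000000000105 160 (array([-0.00244257, -0.00044376]), np.float64(0.013265360576692429))
```

Emit:
{"op": "send_rows", "data": {
  "moves": [
    [0.4,-0.03,0,0,0,0,1],
    [0.64,-0.05,0,0,0,0,1],
    [0.6,-0.05,0,0,0,0,1],
    [0.5,-0.04,0.4,0,0,0,1],
    [0.3,-0.03,0.6,0,0,0,1],
    [0.1,-0.01,0.7,0,0,0,1],
    [0,0,0.7,0,0,0,1],
    [0,0,0.4,0,0,0,1],
    [0,0,0.2,0,0,0,1],
    [0,0,0,0,0,0,1]
  ]
}}

```text
time_s: 12.25
position: [0.546, -0.1847, 0.1249]
tcp_rot: [[-0.453, 0.892, -0.0], [0.892, 0.453, 0.0], [0.0, -0.0, -1.0]]
force: [-0.1, -1.0, -3.8]
opening: 0.289
```

```bash
python3 - <<'E'
from h import *
s,d,T=wcap(); save('w5',d['img']); print(s['position'],s['force'])
np.savez('w5.npz',T=T,**d)
for c,r in (('side',np.s_[100:190,225:325]),('top',np.s_[150:250,300:400])):
    d=vision.capture(c); np.savez(c+'5.npz',**d); cv2.imwrite('pics/'+c+'5.png',cv2.resize(d['img'][r][:,:,::-1],None,fx=6,fy=6,interpolation=cv2.INTER_CUBIC))
E
```

```text
[ 0.54599001 -0.18472674  0.12492398] [-0.110611   -1.02652463 -3.84493481]
```

View pics/side5.png

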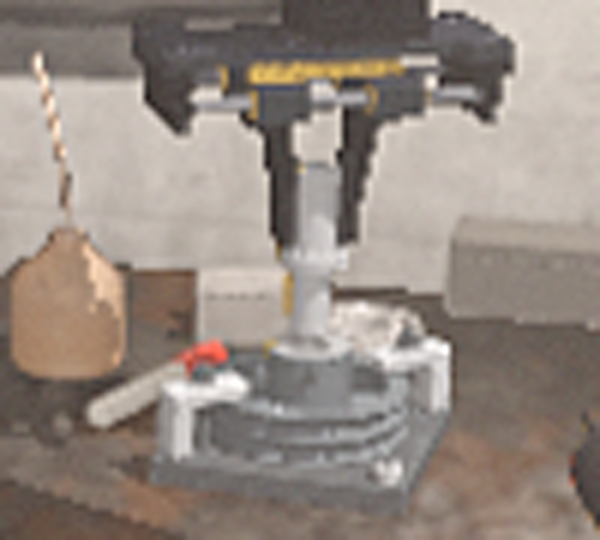

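View pics/w5.png

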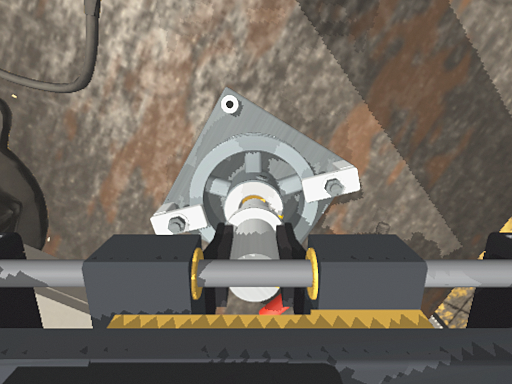

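```bash
python3 - <<'E'
from h import *
d=dict(np.load('w5.npz'))
cv2.imwrite('pics/w5c.png',cv2.resize(d['img'][170:300,190:320,::-1],None,fx=6,fy=4.6,interpolation=cv2.INTER_CUBIC))
E
```

```text
(no output)
```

View pics/w5c.png

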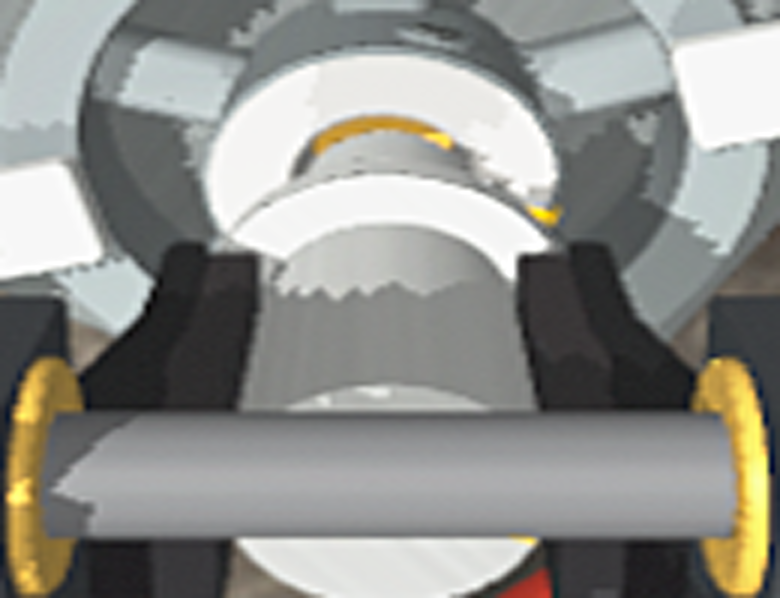

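View pics/top5.png

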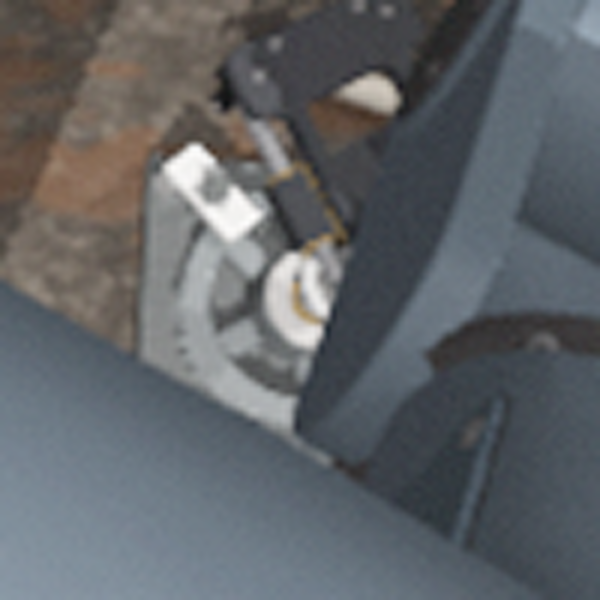

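Emit:
{"op": "send_rows", "data": {
  "moves": [
    [-0.016,-0.025,0,0,0,0,1],
    [0,0,0.1,0,0,0,1],
    [0,0,0.1,0,0,0,1],
    [0,0,0.1,0,0,0,1],
    [0,0,0,0,0,0,1]
  ]
}}

```text
time_s: 13.02
position: [0.5454, -0.1853, 0.1172]
tcp_rot: [[-0.453, 0.892, -0.001], [0.892, 0.453, 0.0], [0.001, -0.0, -1.0]]
force: [-1.2, -0.1, -4.6]
opening: 0.292
```

Emit:
{"op": "send_rows", "data": {
  "moves": [
    [0,0,0.08,0,0,0,1],
    [0,0,0.08,0,0,0,1],
    [0,0,0.08,0,0,0,1],
    [0,0,0,0,0,0,1]
  ]
}}

```text
time_s: 13.52
position: [0.5456, -0.1854, 0.1114]
tcp_rot: [[-0.453, 0.892, -0.0], [0.892, 0.453, 0.0], [0.0, -0.0, -1.0]]
force: [0.3, 0.8, -4.0]
opening: 0.291
```

Emit:
{"op": "send_rows", "data": {
  "moves": [
    [0,0,0.08,0,0,0,1],
    [0,0,0.06,0,0,0,1],
    [0,0,0.04,0,0,0,1],
    [0,0,0.04,0,0,0,1],
    [0,0,0,0,0,0,1]
  ]
}}

```text
time_s: 14.15
position: [0.5457, -0.1856, 0.106]
tcp_rot: [[-0.453, 0.892, 0.0], [0.892, 0.453, -0.0], [-0.0, 0.0, -1.0]]
force: [0.6, -1.0, -4.0]
opening: 0.295
```

```bash
python3 - <<'E'
from h import *
s,d,T=wcap(); print(s['position'],s['force'],s['moment'])
d=vision.capture('side'); cv2.imwrite('pics/side6.png',cv2.resize(d['img'][100:190,225:325][:,:,::-1],None,fx=6,fy=6,interpolation=cv2.INTER_CUBIC))
E
```

```text
[ 0.54570793 -0.18556914  0.10604846] [ 0.57967781 -1.02830111 -3.9845212 ] [-0.15964071 -0.00448358  0.01367912]
```

View pics/side6.png

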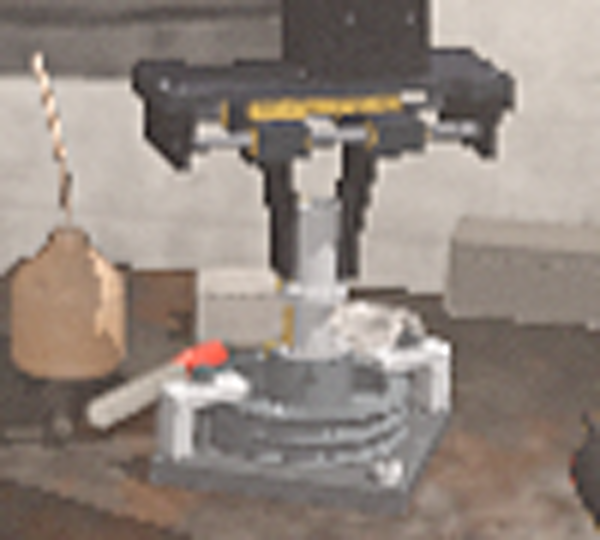

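Emit:
{"op": "send_rows", "data": {
  "moves": [
    [0,0,0.04,0,0,0,1],
    [0,0,0.04,0,0,0,1],
    [0,0,0.04,0,0,0,1],
    [0,0,0,0,0,0,1]
  ]
}}

```text
time_s: 14.75
position: [0.5459, -0.1857, 0.1031]
tcp_rot: [[-0.453, 0.892, 0.001], [0.892, 0.453, -0.001], [-0.001, 0.0, -1.0]]
force: [0.6, -2.1, -4.2]
opening: 0.291
```

Emit:
{"op": "send_rows", "data": {
  "moves": [
    [0,0,0.04,0,0,0,1],
    [0,0,0.04,0,0,0,1],
    [0,0,0.04,0,0,0,1],
    [0,0,0,0,0,0,1]
  ]
}}

```text
time_s: 15.25
position: [0.5458, -0.1857, 0.1]
tcp_rot: [[-0.453, 0.892, 0.001], [0.892, 0.453, -0.0], [-0.001, 0.0, -1.0]]
force: [0.5, -2.4, -3.4]
opening: 0.289
```

Emit:
{"op": "send_rows", "data": {
  "moves": [
    [-0.014,-0.007,0.06,0,0,0,1],
    [0,0,0.06,0,0,0,1],
    [0,0,0.06,0,0,0,1],
    [0,0,0.06,0,0,0,1],
    [0,0,0,0,0,0,1]
  ]
}}

```text
time_s: 15.88
position: [0.5457, -0.1859, 0.0943]
tcp_rot: [[-0.453, 0.892, 0.0], [0.892, 0.453, -0.0], [-0.0, 0.0, -1.0]]
force: [-0.4, -1.7, -0.9]
opening: 0.291
```

Emit:
{"op": "send_rows", "data": {
  "moves": [
    [0,0,0.08,0,0,0,1],
    [0,0,0.08,0,0,0,1],
    [0,0,0.08,0,0,0,1],
    [0,0,0,0,0,0,1]
  ]
}}

```text
time_s: 16.38
position: [0.5457, -0.1859, 0.0882]
tcp_rot: [[-0.453, 0.892, 0.0], [0.892, 0.453, -0.0], [-0.0, 0.0, -1.0]]
force: [-1.0, -2.3, 4.5]
opening: 0.296
```

Emit:
{"op": "send_rows", "data": {
  "moves": [
    [0,0,0.08,0,0,0,1],
    [0,0,0.06,0,0,0,1],
    [0,0,0.04,0,0,0,1],
    [0,0,0.04,0,0,0,1],
    [0,0,0,0,0,0,1]
  ]
}}

```text
time_s: 17.0
position: [0.5458, -0.186, 0.0833]
tcp_rot: [[-0.453, 0.892, 0.001], [0.892, 0.453, -0.0], [-0.001, 0.0, -1.0]]
force: [-2.0, -1.4, 7.4]
opening: 0.292
```

Emit:
{"op": "send_rows", "data": {
  "moves": [
    [0,0,0.06,0,0,0,1],
    [0,0,0.05,0,0,0,1],
    [0,0,0.04,0,0,0,1],
    [0,0,0,0,0,0,1]
  ]
}}

```text
time_s: 17.5
position: [0.5458, -0.186, 0.0798]
tcp_rot: [[-0.453, 0.892, 0.001], [0.892, 0.453, -0.001], [-0.001, 0.0, -1.0]]
force: [-2.5, -1.9, 9.3]
opening: 0.289
```

Emit:
{"op": "send_rows", "data": {
  "moves": [
    [0,0,0.03,0,0,0,1],
    [0,0,0.02,0,0,0,1],
    [0,0,0,0,0,0,1]
  ]
}}

```text
time_s: 17.88
position: [0.5458, -0.186, 0.0788]
tcp_rot: [[-0.453, 0.892, 0.001], [0.892, 0.453, -0.001], [-0.001, 0.0, -1.0]]
force: [-2.2, -1.7, 10.1]
opening: 0.291
```

Emit:
{"op": "send_rows", "data": {
  "moves": [
    [0,0,0.02,0,0,0,1],
    [0,0,0.01,0,0,0,1],
    [0,0,0,0,0,0,1]
  ]
}}

```text
time_s: 18.25
position: [0.5458, -0.186, 0.0785]
tcp_rot: [[-0.453, 0.892, 0.001], [0.892, 0.453, -0.001], [-0.001, 0.0, -1.0]]
force: [-2.6, -1.5, 13.7]
opening: 0.287
```

```bash
python3 - <<'E'
from h import *
s,d,T=wcap(); print(s['position'],s['force'],s['moment']); np.savez('w7.npz',T=T,**d)
cv2.imwrite('pics/w7.png',cv2.resize(d['img'][170:300,190:320,::-1],None,fx=6,fy=4.6,interpolation=cv2.INTER_CUBIC))
d=vision.capture('side'); cv2.imwrite('pics/side7.png',cv2.resize(d['img'][100:190,225:325][:,:,::-1],None,fx=6,fy=6,interpolation=cv2.INTER_CUBIC))
E
```

```text
[ 0.54584842 -0.18601317  0.07847923] [-2.63521357 -1.5456897  13.73500114] [-0.40131548  0.66375035  0.0096813 ]
```

View pics/side7.png

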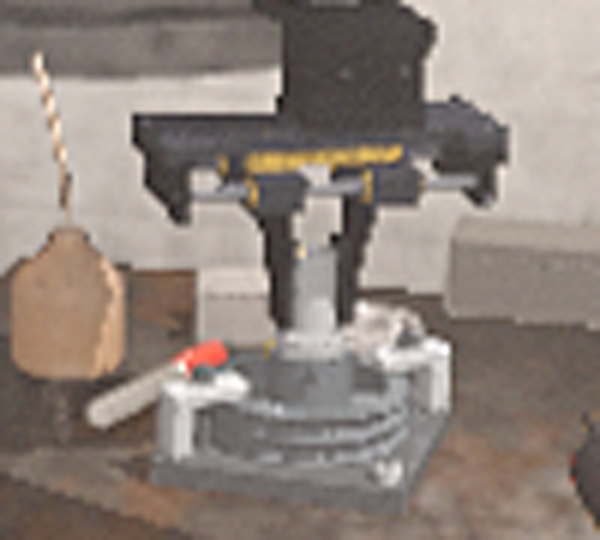

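View pics/w7.png

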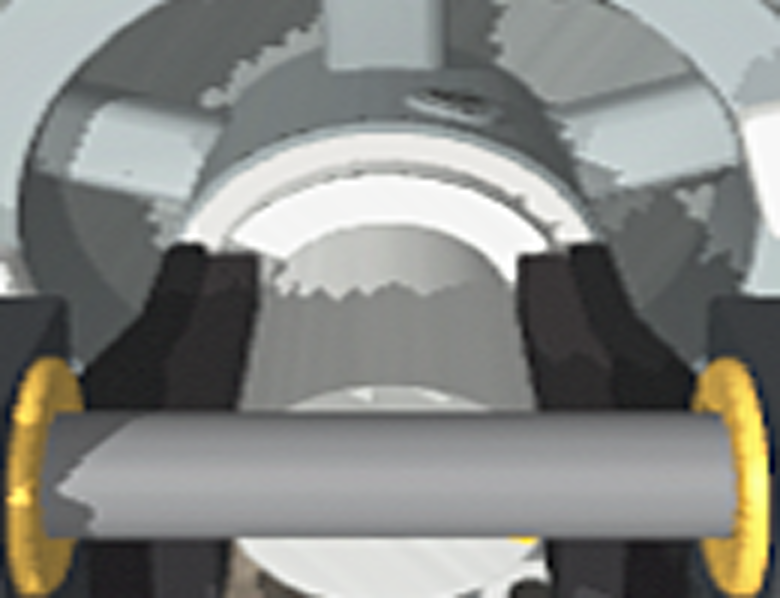

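Emit:
{"op": "send_rows", "data": {
  "moves": [
    [0,0,0.015,0,0,0,1],
    [0,0,0,0,0,0,1],
    [0,0,0,0,0,0,1],
    [0,0,0,0,0,0,1],
    [0,0,0,0,0,0,1]
  ]
}}

```text
time_s: 18.98
position: [0.5458, -0.186, 0.0785]
tcp_rot: [[-0.453, 0.892, 0.001], [0.892, 0.453, -0.001], [-0.001, 0.0, -1.0]]
force: [-2.4, -1.4, 14.6]
opening: 0.294
```

```bash
python3 - <<'E'
from h import *
s=status.read_state(); print(s['position'],s['force'],s['opening'])
print(bot.hand_in())
E
```

```text
[ 0.54584476 -0.18601397  0.0784545 ] [-2.4061267  -1.39518815 14.55925252] 0.2936889386879803
the job is handed in; nothing more can be done
None
```

I lifted the grey steel shaft out of the block and turned it about 27° so its key lined up with the keyway. I then lowered it into the hub and pressed it against the spring until the collar seated. The job was handed in at about 19 s with the shaft still gripped and pushed down; the hand-in gave no verdict.

- **Seating:** the last small push left the tool height unchanged at 78.5 mm, which is the height expected with the collar on the hub's face. The upward force rose from 10.1 to 14.6 N over the last two pushes, about 19 N net of the shaft's weight, against 15 N from the spring at home.
- **Key in keyway:** the shaft passed the 10 mm depth where the key enters without any jump in force. It needed no searching by turning, and sideways forces stayed below about 3 N.
- **Pictures:** the side and wrist views show the collar flat on the hub and centred. In the side view the marker looked unmoved; I did not look closely at the bolt or the screwdriver after the insertion.
- **Disagreement:** the cameras and fits differed by 1 to 2 mm on where the shaft sat across the fingers. I went by the wrist camera's in-hand fit and shifted 0.4 mm part-way in to ease the side force.

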